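# Jack the chassis rail off its block and hold it

## Robot

A 6-joint arm with a two-finger parallel gripper is mounted at the origin on the work surface. World frame = base frame: x ahead of the robot, y to its left, z up, the work surface at z = 0. Lengths are in m, angles in rad, forces in N, time in s.
With the tool pointing down it reaches from about 0.375 to 0.75 m from the base axis. Payload 9 kg.
Tool frame: the origin (TCP) lies at the very end of the fingers, on their centre line; the grasp point (between the pads) lies 19 mm behind it; z points along the fingers, y is the line along which they close (so a half turn about z gives the same grasp; the last joint's range is limited). The gripper opens to 85 mm and grips with 20 to 120 N. Pads are 22 mm wide; open, the fingers measure 114 mm over their backs; the gripper's body (76 mm by 85 mm) begins 54 mm behind the grasp point. The pads swing forward as they close: fully open they stand 13 mm farther back than shut.
Start: joints at [0.912, 0.104, 0.097, 1.564, 0, 1.353], TCP at [0.256, 0.543, 0.192] pointing down, gripper open.
Joint ranges: [-2.99, 2.99], [-0.84, 1.86], [-1.1, 1.16], [-1.84, 2.11], [-1.51, 1.56], [-3.14, 3.14]. Speed limits (rad/s): [2.22, 2.22, 2.57, 3.14, 3.14, 3.14].

## Interface

Orientations are given as a unit quaternion [w, x, y, z].
In Python, from bench import manip gives the robot as it stands.
- The arm moves only by the tool jog_arm, never from a script. Its argument "deltas" is a list that holds one entry, the list of rows, each a list of 7 numbers: the turn, a rotation vector about the tool's x, y, z normalised to -1 to 1, where 1 is 45 degrees, then the shift along the tool's x, y, z normalised to -1 to 1, where 1 is 300 mm, then the opening, from 0 (shut) to 1 (fully open). In form: [[[ax, ay, az, tx, ty, tz, jaw], ...]]. A call has 1 to 10 rows; each row is the pose to reach, as a shift and turn from the pose commanded when the call began, along the tool's axes at that moment; what a row does not reach only later rows make up. A row lasts 1/10 s, in which the tool goes at most 50 mm and 8.59 degrees, less where a joint would pass 70% of its speed; a pose out of reach is approached as far as the arm can. A call with a number of a shift or a turn outside -1 to 1 is refused whole. A call with a gripper value outside its range is refused whole. The fingers move at their own pace and stop on an object; "newtons" is the grip in N (left out, the last holds). Time passes only in rows, so rows that repeat a pose let the fingers close. It gives the time, the measured TCP pose, the force, the opening and the grip force at its end, in the units of the state.
- manip.read_state(): the state, without advancing time (a new reading comes with each control period).
- manip.camera(name): name is "scene" or "side" or "wrist"; returns a dict with "img" (480x640x3 uint8, blue, green, red), "K" (3x3 intrinsics, pixels), "view" (4x4, takes a point from world to camera coordinates). Camera axes: x right, y up, looking along -z (the intrinsics and any distortion apply to the point x, -y, -z); pixel columns grow to the right and rows downward; lengths in m; the calibration is good to about 2 mm. The wrist camera is an equidistant fisheye: a pixel r from the principal point sees the ray r / f radians off the axis. A picture is of the moment at which its call begins. There is no depth.
- manip.hand_in(): hands the job in; it is judged then, once.
Trained networks look in the newest picture that a camera, given by its name, has taken for a name from the list of things; names that differ only in an ending like _2 or _b are one class to them, and where a whole thing is asked for, a point or a joint stands for the part that bears it (a point fixed in the world has none). Each returns a list of dicts, best first, with "confidence" (0 to 1); they miss things now and then, are a little off and sometimes report something else, mostly with a low value. They report only what shows in the picture. A call takes as long as a camera call.
- manip.search_frame(camera, query): "rect" ([left, top, right, bottom] in pixels, round what is visible of it).
- manip.place_of(camera, query): "at" ([column, row] in pixels: a listed point, or the origin of a listed thing).
The state is a dict: "time": time; "qpos": joint angles; "qd": joint speeds; "joint_efforts": joint torques, N m; "tcp_pos": TCP position; "tcp_rot": TCP orientation; "wrist_force": force on the tool from outside, world axes, zero at the start; "torque": the same for the moment, N m; "finger_gap": opening from 0.0 (shut) to 1.0 (fully open); "grasp_force": force on a finger pad.
Only numpy, scipy, OpenCV 4.12 (cv2) and the standard library are available. Lean on these libraries where they do the work, as an engineer would, in place of code of your own. Each camera call takes 0.05 s, during which the arm holds its last target. There are 200 camera calls.

## Task

Slide the red bottle jack in under the chassis rail until its saddle is centred below the orange-marked lift pad, then pump the jack lever until the rail has come 1 to 4 cm clear of the far timber block. Stay on the lever: finish while still holding it pressed right down to the end of its stroke, so that nothing settles while a colleague swaps the block for the axle stand. Lift with the jack alone, without touching or shifting the rail by hand or tipping the jack, and leave the axle stand, the spray can and the spanner alone.

Things in the scene. Friction and masses are not known exactly. Their poses are not given: they have to be found in the camera images.
- jack: Red 2-tonne bottle jack, about 2.8 kg, standing loose on the steel bench, which it slides over easily (about 8 N). Origin: centre of the round body at bench level, right below the saddle; z up; the pump lever points along its own -x. Foot 130 mm long (from 85 mm on the lever side to 45 mm on the other side of the origin), 85 mm wide, 16 mm high; body 66 mm across, 125 mm high, the ram and saddle above it. It starts beside the rail, lever pointing away from the rail.
- saddle (a point): Centre of the top face of the jack's saddle, a serrated dark disc 34 mm across on the 25 mm ram. It stands 158 mm above the bench with the ram right down; at the start the ram is up by 0 to 10 mm.
- ram (a joint): Rise of the ram in m, 0 fully down, at most 0.045. Each full pump stroke raises it by about 16 mm; when the lever comes up again the ram settles back by about 4 mm (the rail with it) and stays, so a full stroke gains about 12 mm. Short strokes lift less.
- pump_lever (a joint): Angle of the pump lever in rad: 0 = up at its stop (the lever then slopes up at 0.60 rad above level), 0.65 = pressed right down at its stop (0.05 rad below level). A spring brings it up by itself when let go. Pressing at the grip takes about 2 N empty and 6 N with the rail on the jack.
- lever_pivot (a point): Pivot of the pump lever, on the jack 46 mm from its upright axis towards the lever, 80 mm above the bench.
- lever_grip (a point): Point on the lever where to hold it, 250 mm from the pivot and 30 mm from its end, on the bar's axis; its own -x points out along the lever. The yellow flat-sided plastic grip there is 26 mm wide, 30 mm deep and runs from 160 to 280 mm from the pivot; between 63 and 160 mm the lever is a bare round steel bar, 20 mm thick. It can be pinched from above near its end and turns between the fingers as it swings.
- lift_pad (a point): Centre of the underside of the lift pad, a black rubber plate 80 x 80 mm and 12 mm thick under the rail, right below the 80 mm long orange band painted round the rail; x along the rail. 174 mm above the bench at the start.
- rail: Loose dark grey box-section chassis rail, 520 x 80 x 70 mm, about 3.2 kg, lying on two stacks of squared timber. Origin on its underside at the lift pad, x along the rail towards its far end (200 mm from the origin; the near end lies 320 mm the other way). Underside 186 mm above the bench.
- rail_far_end (a point): Point on the underside of the rail 150 mm beyond the lift pad, above the far block. Its height is 186 mm while the rail lies on the block and tells how far it has been lifted; the rail tips about its near block, 270 mm on the other side of the lift pad, so this point rises about 1.55 times as much as the pad.
- lift_block: Far stack of two squared timbers, 110 x 150 mm at the foot, 186 mm high, fixed on the bench; origin at its foot, x along the rail towards its far end. The rail must come off it.
- axle_stand: Loose three-legged axle stand, black with an orange top, 310 mm high, legs 125 mm out from its middle; origin at its foot. Bystander.
- spray_can: Blue spray can with a white label, 58 mm across, 170 mm high, standing; origin at its foot. Bystander.
- spanner_grip (a point): Middle of the handle of a loose steel spanner, 220 mm long, lying on the bench. Bystander.

How it is judged:
By the outcome, as a careful person would: the job done as asked, in the order asked, and still so for the second after the job is handed in, while the arm keeps its last pose, push and grip.
It also fails if it takes over 61 s, if anything falls off the work surface, if the arm or the gripper's body presses on something with over 40 N, if the wrist force passes 120 N, or if a joint passes its speed limit or range.

## Working session

There is one attempt and no reset: what is moved stays moved. The work goes in short steps, Python scripts to look and compute and a tool call to move; the robot and the scene stay as the last step left them, time stands still between calls to the robot, and variables do not carry over. Pictures are saved under pics/ and viewed, at most 11 in all, crops included, and the job is handed in when it is done.

Besides the shell and the picture viewer there is one more tool, called after "Emit:" by a JSON object that holds its "name" and its "arguments". jog_arm: Moves the arm, as the interface text tells. Its arguments: {"type":"object","properties":{"deltas":{"type":"array","items":{"type":"array","items":{"type":"array","items":{"type":"number","minimum":-1,"maximum":1}}}},"newtons":{"type":"number"}},"required":["deltas"]}

```bash
ls; mkdir -p pics
cat > h.py <<'E'
import numpy as np, cv2
from bench import manip
def shot(n,save=None):
    c=manip.camera(n)
    if save: cv2.imwrite('pics/'+save,c['img'])
    return c
def ray(c,px):
    V=np.array(c['view']);K=np.array(c['K']);R=V[:3,:3];o=-R.T@V[:3,3]
    x=(px[0]-K[0,2])/K[0,0];y=(px[1]-K[1,2])/K[1,1]
    if c.get('fish'):
        r=np.hypot(x,y);s=np.sin(r)/max(r,1e-9);d=np.array([x*s,-y*s,-np.cos(r)])
    else: d=np.array([x,-y,-1.])
    d=R.T@d;return o,d/np.linalg.norm(d)
def tri(rs):
    A=np.zeros((3,3));b=np.zeros(3)
    for o,d in rs:
        P=np.eye(3)-np.outer(d,d);A+=P;b+=P@o
    p=np.linalg.solve(A,b);return p,[np.linalg.norm((np.eye(3)-np.outer(d,d))@(p-o)) for o,d in rs]
def atz(r,z): o,d=r;return o+d*(z-o[2])/d[2]
E
python3 - <<'E'
from h import *
cs={n:shot(n,n+'0.png') for n in('scene','side','wrist')}
cs['wrist']['fish']=1
print({k:v for k,v in cs['side'].items() if k!='img'}.keys(), manip.read_state())
for q in['jack','saddle','lever_pivot','lever_grip','lift_pad','rail','rail_far_end','lift_block','axle_stand','spray_can','spanner_grip']:
    rs=[]
    for n in cs:
        L=manip.place_of(n,q)
        if L:
            print(q,n,[(np.round(l['at'],1).tolist(),round(l['confidence'],2)) for l in L[:2]])
            rs.append(ray(cs[n],L[0]['at']))
    if len(rs)>1:
        p,e=tri(rs);print('   ',p.round(4),np.round(e,4))
        p,e=tri(rs[:2]);print('   2:',p.round(4),np.round(e,4))
cv2.imwrite('pics/a.png',np.hstack([cv2.resize(cs[n]['img'],(400,300)) for n in('scene','side')]))
E
```

```text
pics
dict_keys(['K', 'view']) {'time': 0.15, 'qpos': array([ 9.12296213e-01,  1.04543671e-01,  9.66894988e-02,  1.56390881e+00,
       -4.12040133e-06,  1.35305778e+00]), 'qd': array([-8.43385375e-04, -2.93398523e-03,  2.74541942e-03, -8.48164311e-04,
        8.99041165e-05,  9.08612972e-04]), 'joint_efforts': array([ 2.76420367e-03, -5.57354558e+01,  5.04009104e+01,  1.24921309e-02,
       -3.24780249e-04, -2.19851597e-05]), 'tcp_pos': array([0.25581637, 0.54242457, 0.19103468]), 'tcp_rot': array([-2.03179403e-04,  2.18601184e-01,  9.75814167e-01, -4.38550758e-04]), 'wrist_force': array([0.59068172, 0.35294639, 0.1618559 ]), 'torque': array([-0.00753116,  0.01734392, -0.03516574]), 'grasp_force': 0.0, 'finger_gap': 0.9988280228686162}
jack scene [([333.9, 262.6], 0.84)]
jack side [([302.0, 291.6], 0.57)]
    [ 0.5632 -0.0143 -0.0045] [0.0033 0.0033]
   2: [ 0.5632 -0.0143 -0.0045] [0.0033 0.0033]
saddle scene [([332.4, 229.5], 0.62)]
lever_pivot scene [([351.3, 248.3], 0.69), ([449.4, 246.5], 0.18)]
lever_grip scene [([451.5, 246.7], 0.93)]
lever_grip side [([349.3, 186.8], 0.84), (
[... 437 characters left out ...]
)]
    [ 0.7271 -0.1643 -0.0089] [0.0006 0.0006]
   2: [ 0.7271 -0.1643 -0.0089] [0.0006 0.0006]
axle_stand scene [([161.5, 206.4], 0.96), ([352.0, 250.7], 0.55)]
axle_stand side [([159.6, 433.4], 0.77)]
    [ 0.4379 -0.5031 -0.0156] [0.0022 0.0022]
   2: [ 0.4379 -0.5031 -0.0156] [0.0022 0.0022]
spray_can scene [([187.9, 257.2], 0.95)]
spray_can side [([254.8, 406.2], 0.68)]
    [ 0.5951 -0.3893 -0.0016] [0.0033 0.0033]
   2: [ 0.5951 -0.3893 -0.0016] [0.0033 0.0033]
spanner_grip scene [([519.7, 237.0], 0.78)]
spanner_grip side [([317.4, 206.1], 0.6)]
spanner_grip wrist [([321.7, 379.2], 0.69)]
    [0.4466 0.4532 0.0027] [0.0059 0.007  0.0045]
   2: [ 0.4378  0.4639 -0.0106] [0.0005 0.0005]
```

View pics/scene0.png

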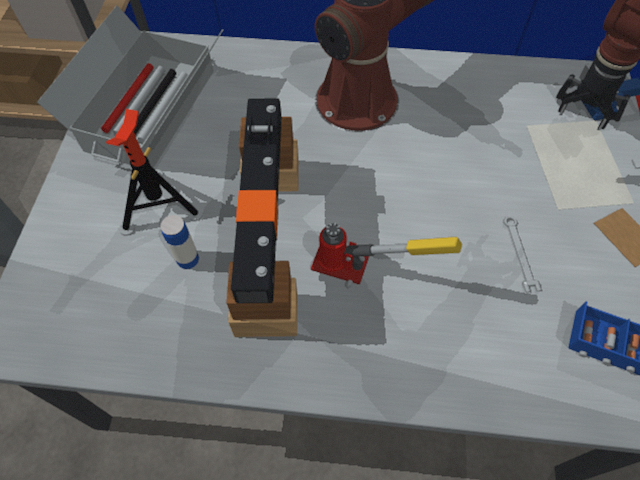

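View pics/side0.png

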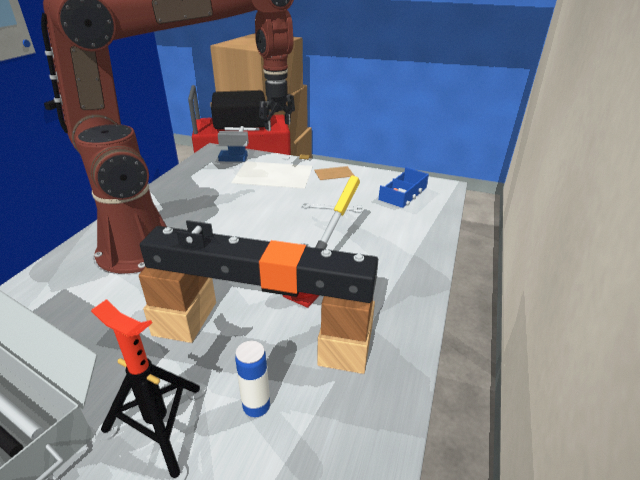

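The scene view shows the jack at (333,240). Its yellow grip at (450,246) points away from the rail, and the orange band is at (257,210). In the side view the saddle is hidden behind the rail, so I'll pinch the lever grip and slide the jack along with it. First I'll move above the grip to measure with the wrist camera.

```bash
cat >> h.py <<'E'
from scipy.spatial.transform import Rotation as Rn
def tool():
    s=manip.read_state();q=s['tcp_rot'];return s['tcp_pos'],Rn.from_quat([q[1],q[2],q[3],q[0]])
def downR(phi): # tool z down, tool y along heading phi
    y=np.array([np.cos(phi),np.sin(phi),0]);z=np.array([0,0,-1.]);return Rn.from_matrix(np.c_[np.cross(y,z),y,z])
def delta(p,phi,p0=None,R0=None):
    if p0 is None:p0,R0=tool()
    return np.r_[(R0.inv()*downR(phi)).as_rotvec()/(np.pi/4),R0.inv().apply(np.array(p)-p0)/.3].round(4)
E
python3 - <<'E'
from h import *
c=cv2.imread('pics/scene0.png')
p,R=tool();print(R.as_matrix().round(3))
print(delta([.60,.20,.36],np.radians(-11.3)),delta([.60,.20,.36],np.radians(168.7)))
v=shot('scene')
h=cv2.cvtColor(v['img'],cv2.COLOR_BGR2HSV)
m=cv2.inRange(h,(5,170,120),(16,255,255));m[:,:225]=0;m[:,290:]=0
n,l,st,ce=cv2.connectedComponentsWithStats(m);i=1+np.argmax(st[1:,4]);print(st[i])
cn=max(cv2.findContours(m,0,2)[0],key=cv2.contourArea);q=cv2.approxPolyDP(cn,3,True)[:,0];print(q.tolist())
for a in q: print(a,atz(ray(v,a),.256).round(4))
v=shot('side');h=cv2.cvtColor(v['img'],cv2.COLOR_BGR2HSV)
m=cv2.inRange(h,(5,170,100),(16,255,255));m[:,:250]=0;m[:,310:]=0;m[300:]=0
cn=max(cv2.findContours(m,0,2)[0],key=cv2.contourArea);q=cv2.approxPolyDP(cn,3,True)[:,0]
for a in q: print(a,atz(ray(v,a),.256).round(4),atz(ray(v,a),.186).round(4))
E
```

```text
[[-0.904  0.427  0.   ]
 [ 0.427  0.904  0.   ]
 [-0.     0.    -1.   ]]
[ 1.0000e-04 -0.0000e+00  1.6898e+00 -1.5244e+00 -5.4370e-01 -5.6120e-01] [ 0.0000e+00  2.0000e-04 -2.3102e+00 -1.5244e+00 -5.4370e-01 -5.6120e-01]
[ 236  190   40   32 1195]
[[239, 191], [237, 221], [274, 221], [275, 190]]
[239 191] [ 0.551  -0.2278  0.256 ]
[237 221] [ 0.6283 -0.2177  0.256 ]
[274 221] [ 0.6203 -0.1398  0.256 ]
[275 190] [ 0.5404 -0.1498  0.256 ]
[271 241] [ 0.5448 -0.1561  0.256 ] [ 0.4992 -0.064   0.186 ]
[259 260] [ 0.5502 -0.2284  0.256 ] [ 0.5053 -0.1456  0.186 ]
[261 286] [ 0.5899 -0.3025  0.256 ] [ 0.55   -0.2292  0.186 ]
[296 293] [ 0.6606 -0.2985  0.256 ] [ 0.6298 -0.2247  0.186 ]
[296 265] [ 0.6286 -0.218   0.256 ] [ 0.5938 -0.1338  0.186 ]
[305 246] [ 0.6221 -0.1483  0.256 ] [ 0.5864 -0.0552  0.186 ]
```

Emit:
{"name": "jog_arm", "arguments": {"deltas": [[[0,0,0.19,-0.1,-0.05,-0.16,1],[0,0,0.38,-0.2,-0.1,-0.32,1],[0,0,0.57,-0.35,-0.15,-0.48,1],[0,0,0.76,-0.5,-0.2,-0.56,1],[0,0,0.95,-0.65,-0.25,-0.56,1],[0,0,1,-0.8,-0.3,-0.56,1],[0,0,1,-0.9,-0.4,-0.56,1],[0,0,1,-1,-0.54,-0.56,1],[0,0,1,-1,-0.54,-0.56,1]]]}}

```text
time: 2.8
tcp_pos: [0.4595, 0.2646, 0.3596]
tcp_rot: [0.0, 0.577, 0.817, -0.0]
wrist_force: [-0.6, 0.8, 0.0]
finger_gap: 1.003
grasp_force: 0.0
```

Run:
```python
from h import *
print(tool()[0],delta([.60,.17,.36],np.radians(-11.3)))
```

```text
[0.45953168 0.26461187 0.35961733] [ 3.000e-04  1.000e-03  6.857e-01 -4.539e-01  3.357e-01 -9.000e-04]
```

Emit:
{"name": "jog_arm", "arguments": {"deltas": [[[0,0,0.18,-0.12,0.08,0,1],[0,0,0.37,-0.24,0.16,0,1],[0,0,0.55,-0.36,0.25,0,1],[0,0,0.69,-0.45,0.34,0,1],[0,0,0.69,-0.45,0.34,0,1],[0,0,0.69,-0.45,0.34,0,1]]]}}

```text
time: 3.4
tcp_pos: [0.6002, 0.175, 0.3585]
tcp_rot: [-0.001, 0.773, 0.634, -0.001]
wrist_force: [0.3, 1.0, 0.7]
finger_gap: 1.002
grasp_force: 0.0
```

Run:
```python
from h import *
cs={n:shot(n) for n in('scene','side','wrist')}
cs['wrist']['fish']=1
cv2.imwrite('pics/w1.png',cs['wrist']['img'])
print(tool()[0],cs['wrist']['K'])
for q in['jack','saddle','lever_pivot','lever_grip','lift_pad']:
    rs=[]
    for n in cs:
        L=manip.place_of(n,q)
        if L:
            print(q,n,[(np.round(l['at'],1).tolist(),round(l['confidence'],2)) for l in L[:2]])
            rs.append(ray(cs[n],L[0]['at']))
            print('    z',[atz(rs[-1],z).round(4).tolist() for z in {'jack':[0],'saddle':[.158,.168],'lever_pivot':[.08],'lever_grip':[.221],'lift_pad':[.174]}[q]])
    if len(rs)>1:
        p,e=tri(rs);print('   ',p.round(4),np.round(e,4))
```

```text
[0.59903893 0.17632885 0.36072558] [[371.64829954   0.         321.09193386]
 [  0.         371.64829954 244.52800491]
 [  0.           0.           1.        ]]
jack scene [([332.1, 264.5], 0.84), ([187.4, 258.6], 0.45)]
    z [[0.5752, -0.0184, 0.0]]
jack wrist [([326.4, 301.0], 0.72), ([322.9, 302.7], 0.57)]
    z [[0.5697, -0.0138, 0.0]]
    [ 0.569  -0.0191 -0.0113] [0.0003 0.0003]
saddle scene [([333.3, 228.3], 0.55), ([259.6, 223.4], 0.55)]
    z [[0.5649, -0.0181, 0.158], [0.5711, -0.0177, 0.168]]
saddle wrist [([328.1, 360.4], 0.74)]
    z [[0.5685, -0.0189, 0.158], [0.5697, -0.0118, 0.168]]
    [ 0.5681 -0.0174  0.1615] [0.0011 0.0011]
lever_pivot scene [([352.0, 248.9], 0.83)]
    z [[0.5703, 0.0286, 0.08]]
lever_pivot wrist [([325.1, 300.7], 0.95)]
    z [[0.5744, 0.0265, 0.08]]
    [0.5745 0.0291 0.0864] [0.0006 0.0006]
lever_grip scene [([448.4, 247.0], 0.85), ([333.6, 263.5], 0.33)]
    z [[0.6254, 0.2321, 0.221]]
lever_grip side [([348.3, 186.0], 0.92)]
    z [[0.6152, 0.222, 0.221]]
lever_grip wrist [([334.8, 158.5], 0.95)]
    z [[0.6202, 0.2261, 0.221]]
    [0.6186 0.229  0.2168] [0.0055 0.0052 0.0037]
lift_pad side [([285.1, 283.0], 0.97)]
    z [[0.5893, -0.1889, 0.174]]
```

View pics/w1.png

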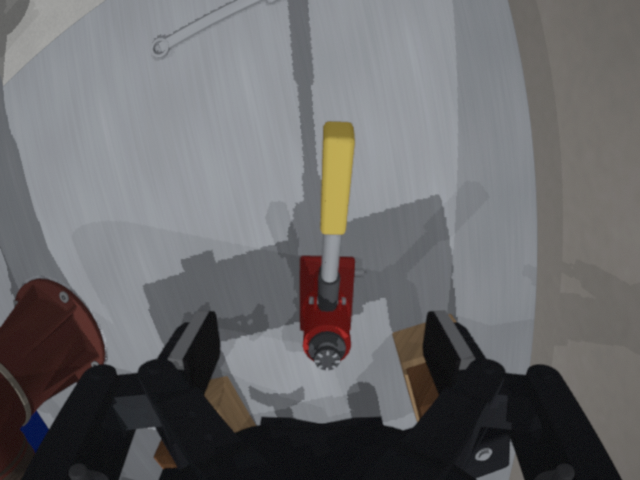

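The wrist view shows the grip at (335,158), the saddle at (328,358) and the pivot at (325,295). Heights come out at 0.217 and 0.162 m, with 0.251 m from saddle to grip, which matches the text. Next is the descent to pinch.

Run:
```python
from h import *
p=tool()[0];print(p,delta([.6195,.2275,.26],np.radians(-11.8)),delta([.6195,.2275,.201],np.radians(-11.8)))
```

```text
[0.59983679 0.17551153 0.35956538] [-0.000e+00 -1.000e-04  1.100e-02  1.828e-01  3.030e-02  3.319e-01] [-0.000e+00 -1.000e-04  1.100e-02  1.827e-01  3.030e-02  5.286e-01]
```

Emit:
{"name": "jog_arm", "arguments": {"deltas": [[[0,0,0.011,0.1,0.015,0,1],[0,0,0.011,0.183,0.03,0.1,1],[0,0,0.011,0.183,0.03,0.2,1],[0,0,0.011,0.183,0.03,0.3,1],[0,0,0.011,0.183,0.03,0.4,1],[0,0,0.011,0.183,0.03,0.47,1],[0,0,0.011,0.183,0.03,0.528,1],[0,0,0.011,0.183,0.03,0.528,1],[0,0,0.011,0.183,0.03,0.528,1]]]}}

```text
time: 5.2
tcp_pos: [0.6193, 0.2276, 0.2017]
tcp_rot: [-0.0, 0.776, 0.631, -0.0]
wrist_force: [-0.7, 0.1, -0.3]
finger_gap: 0.998
grasp_force: 0.0
```

Run:
```python
from h import *
c=shot('wrist','w2.png');print(manip.read_state())
c['fish']=1
for q in('saddle','lever_pivot','lever_grip'):
    for l in manip.place_of('wrist',q)[:1]: print(q,l,[atz(ray(c,l['at']),z).round(4).tolist() for z in {'saddle':[.158,.162,.168],'lever_pivot':[.08],'lever_grip':[.221]}[q]])
```

```text
{'time': 5.25, 'qpos': array([1.54410597e-01, 2.95953733e-01, 3.32163572e-01, 1.60575167e+00,
       8.32461176e-05, 1.93120613e+00]), 'qd': array([-1.09064463e-03, -3.05821630e-03,  1.55446406e-02, -7.09084499e-05,
       -3.35269986e-04,  6.10857231e-04]), 'joint_efforts': array([-2.71764683e-02, -6.35237217e+01,  4.85911703e+01, -3.68591363e-02,
       -1.37504071e-05, -1.28268493e-05]), 'tcp_pos': array([0.61977642, 0.22765735, 0.20244416]), 'tcp_rot': array([2.80051286e-04, 7.76062116e-01, 6.30656163e-01, 5.62802139e-04]), 'wrist_force': array([-0.43228062, -0.34852372,  1.3133982 ]), 'torque': array([ 0.00617716, -0.0321117 , -0.00637885]), 'grasp_force': 0.0, 'finger_gap': 1.0003018600013729}
lever_pivot {'at': [323.4, 410.1], 'confidence': 0.98} [[0.5781, 0.0238, 0.08]]
lever_grip {'at': [329.0, 299.6], 'confidence': 0.84} [[0.6216, 0.2254, 0.221]]
```

View pics/w2.png

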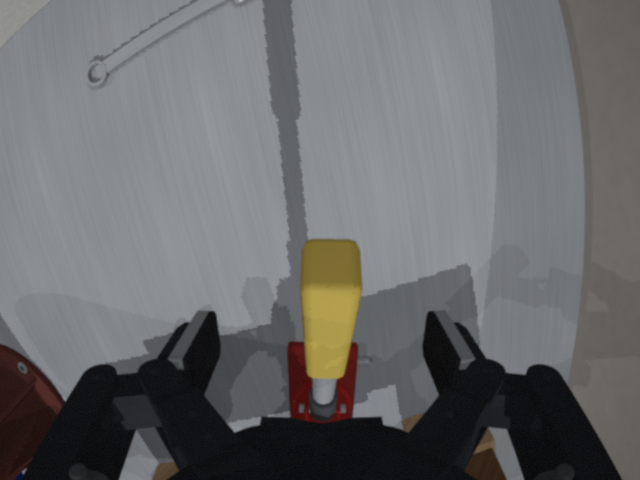

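The grip sits between the open pads: grip centre at column 329, fingers' middle at about 322. I'll close gently with a 1.5 mm correction.

Emit:
{"name": "jog_arm", "arguments": {"deltas": [[[0,0,0,0,0.005,0,0.6],[0,0,0,0,0.005,0,0.3],[0,0,0,0,0.005,0,0.2],[0,0,0,0,0.005,0,0.1],[0,0,0,0,0.005,0,0.1],[0,0,0,0,0.005,0,0.1]]], "newtons": 40}}

```text
time: 6.0
tcp_pos: [0.6211, 0.2274, 0.2016]
tcp_rot: [0.0, 0.776, 0.631, 0.0]
wrist_force: [0.5, -0.1, 1.3]
finger_gap: 0.264
grasp_force: 39.1
```

Run:
```python
from h import *
cs={n:shot(n) for n in('scene','wrist')}
cs['wrist']['fish']=1
print(manip.read_state())
for q in['jack','saddle','lever_pivot','lever_grip']:
    rs=[]
    for n in cs:
        for l in manip.place_of(n,q)[:1]:
            rs.append(ray(cs[n],l['at']))
            print(q,n,l,[atz(rs[-1],z).round(4).tolist() for z in {'jack':[0],'saddle':[.158,.162,.168],'lever_pivot':[.08],'lever_grip':[.221]}[q]])
    if len(rs)>1:print(tri(rs))
```

```text
{'time': 6.1, 'qpos': array([1.53683499e-01, 3.00122236e-01, 3.35422540e-01, 1.60537679e+00,
       1.54128178e-04, 1.93038867e+00]), 'qd': array([-0.00231734, -0.00074739,  0.000212  ,  0.0016883 ,  0.0015297 ,
        0.00030883]), 'joint_efforts': array([-1.48946154e-01, -6.36609578e+01,  4.85397863e+01,  4.25836612e-01,
       -1.36681502e-01,  2.48049415e-03]), 'tcp_pos': array([0.62106949, 0.22740594, 0.20153238]), 'tcp_rot': array([1.15026074e-04, 7.76033722e-01, 6.30691308e-01, 3.49641721e-04]), 'wrist_force': array([0.69505062, 0.047996  , 2.82655654]), 'torque': array([ 0.14491234, -0.19537549, -0.01342847]), 'grasp_force': 39.104105830192566, 'finger_gap': 0.2639672354876985}
jack scene {'at': [334.1, 259.2], 'confidence': 0.74} [[0.5594, -0.0148, 0.0]]
jack wrist {'at': [317.5, 394.2], 'confidence': 0.88} [[0.5637, -0.0195, 0.0]]
(array([ 0.56419261, -0.01418766,  0.00701936]), [np.float64(0.0008747104712189108), np.float64(0.0008747104712188887)])
saddle scene {'at': [332.4, 228.2], 'confidence': 0.46} [[0.5648, -0.0202, 0.158], [0.5673, -0.02, 0.162], [0.571, -0.0197, 0.168]]
lever_pivot wrist {'at': [323.1, 409.4], 'confidence': 0.62} [[0.5799, 0.0249, 0.08]]
lever_grip scene {'at': [449.9, 244.5], 'confidence': 0.67} [[0.6189, 0.2353, 0.221]]
lever_grip wrist {'at': [320.7, 298.7], 'confidence': 0.89} [[0.6195, 0.2266, 0.221]]
(array([0.62208643, 0.23247608, 0.22985208]), [np.float64(0.0021992682953368547), np.float64(0.00219926829533679)])
```

Emit:
{"name": "jog_arm", "arguments": {"deltas": [[[0,0,0,0,0,0,0.1],[0,0,0,-0.02,0.006,0,0.1],[0,0,0,-0.06,0.019,0,0.1],[0,0,0,-0.11,0.035,0,0.1],[0,0,0,-0.16,0.051,0,0.1],[0,0,0,-0.21,0.067,0,0.1],[0,0,0,-0.25,0.08,0,0.1],[0,0,0,-0.28,0.089,0,0.1],[0,0,0,-0.28,0.089,0,0.1]]], "newtons": 80}}

```text
time: 7.4
tcp_pos: [0.6303, 0.1407, 0.202]
tcp_rot: [-0.001, 0.776, 0.631, 0.002]
wrist_force: [3.1, 8.0, 5.1]
finger_gap: 0.212
grasp_force: 79.0
```

```bash
cat > chk.py <<'E'
from h import *
import sys
cs={n:shot(n,n+sys.argv[1]+'.png') for n in('scene','side','wrist')}
cs['wrist']['fish']=1
s=manip.read_state();print(s['tcp_pos'],s['tcp_rot'].round(4),s['wrist_force'],s['torque'],s['finger_gap'],s['time'])
y=tool()[1].as_matrix()[:,1];u=np.array([-y[1],y[0]]);print('saddle by lever',s['tcp_pos'][:2]-.252*u,'heading',np.degrees(np.arctan2(u[1],u[0])))
Z={'jack':[0],'saddle':[.158,.162,.168],'lever_pivot':[.08],'lever_grip':[.221],'lift_pad':[.174],'rail_far_end':[.186]}
for q in Z:
    rs=[]
    for n in cs:
        for l in manip.place_of(n,q)[:1]:
            rs.append(ray(cs[n],l['at']))
            print(q,n,np.round(l['at'],1),round(l['confidence'],2),[atz(rs[-1],z).round(4).tolist() for z in Z[q]])
    if len(rs)>1:
        p,e=tri(rs);print('   ',p.round(4),np.round(e,4))
a=cv2.resize(cs['scene']['img'][160:320,180:480],(750,400),interpolation=2)
cv2.imwrite('pics/sc%s.png'%sys.argv[1],a)
E
python3 chk.py 3
```

```text
[0.63021513 0.1408178  0.20190879] [-5.000e-04  7.761e-01  6.306e-01  1.400e-03] [2.01887054 6.62635485 5.98052011] [ 1.45475836 -0.48312809 -0.49359322] 0.21431810616453306 7.55
saddle by lever [ 0.57866017 -0.10585207] heading 78.19489439429039
jack scene [304.1 257.6] 0.57 [[0.5627, -0.0917, 0.0]]
jack side [286.5 311.4] 0.79 [[0.5516, -0.1049, 0.0]]
jack wrist [302.7 391.6] 0.77 [[0.5548, -0.097, 0.0]]
    [ 0.5535 -0.0973 -0.0065] [0.0069 0.0049 0.0039]
saddle scene [298.3 220.8] 0.45 [[0.5528, -0.101, 0.158], [0.5553, -0.1005, 0.162], [0.5591, -0.0998, 0.168]]
lever_pivot scene [318.7 242.1] 0.57 [[0.5596, -0.0535, 0.08]]
lever_pivot wrist [305.7 410.2] 0.9 [[0.5704, -0.0587, 0.08]]
    [ 0.5699 -0.0514  0.091 ] [0.0035 0.0035]
lever_grip scene [406.1 246.4] 0.74 [[0.6331, 0.143, 0.221]]
lever_grip side [342.5 201.7] 0.67 [[0.6259, 0.1282, 0.221]]
lever_grip wrist [320.2 297.2] 0.86 [[0.6285, 0.1406, 0.221]]
    [0.6265 0.1404 0.2145] [0.0042 0.0038 0.0029]
lift_pad side [285.4 285.9] 0.8 [[0.5938, -0.1979, 0.174]]
rail_far_end side [350.3 289.3] 0.82 [[0.7353, -0.1736, 0.186]]
```

View pics/sc3.png

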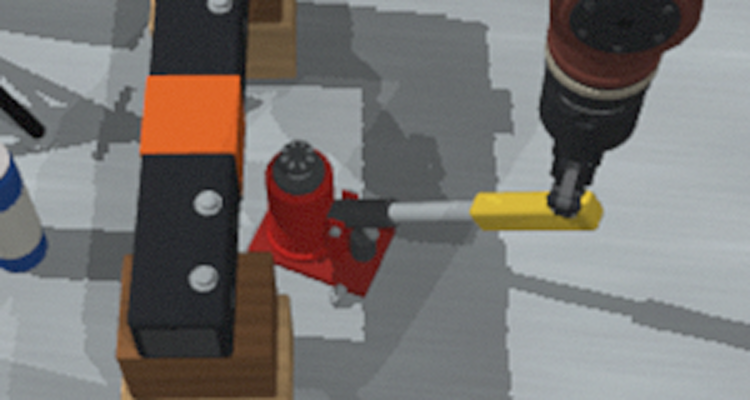

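The crop shows the saddle at about (297,158) and the grip pinched at (568,205). The jack yawed about 5° in the pinch because of the sideways part of the push. I'll swing the lever about the jack axis to line it up with the pad, then push straight along it.

```bash
cat > arc.py <<'E'
from h import *
def arc(S,h0,h1,t1,n,L=.252):
    p,R=tool();y=R.as_matrix()[:,1];t0=np.degrees(np.arctan2(y[0],-y[1]))
    for k in range(1,n+1):
        f=k/n;h=np.radians(h0+(h1-h0)*f);t=t0+(t1-t0)*f
        q=np.array([S[0]+L*np.cos(h),S[1]+L*np.sin(h),p[2]])
        print(delta(q,np.radians(t-90)).round(3).tolist())
E
python3 - <<'E'
from arc import *
arc([.5563,-.1],73,109,109,8)
E
```

```text
[0.001, -0.003, -0.086, 0.004, -0.067, -0.0]
[0.002, -0.003, -0.171, 0.002, -0.133, -0.0]
[0.002, -0.003, -0.257, -0.005, -0.198, -0.0]
[0.002, -0.003, -0.342, -0.017, -0.263, -0.0]
[0.002, -0.003, -0.428, -0.034, -0.327, -0.0]
[0.002, -0.003, -0.513, -0.056, -0.389, -0.0]
[0.002, -0.003, -0.599, -0.083, -0.449, -0.001]
[0.002, -0.003, -0.684, -0.115, -0.507, -0.001]
```

Emit:
{"name": "jog_arm", "arguments": {"deltas": [[[0,0,-0.086,0.004,-0.067,0,0.1],[0,0,-0.171,0.002,-0.133,0,0.1],[0,0,-0.257,-0.005,-0.198,0,0.1],[0,0,-0.342,-0.017,-0.263,0,0.1],[0,0,-0.428,-0.034,-0.327,0,0.1],[0,0,-0.513,-0.056,-0.389,0,0.1],[0,0,-0.599,-0.083,-0.449,0,0.1],[0,0,-0.684,-0.115,-0.507,0,0.1],[0,0,-0.684,-0.115,-0.507,0,0.1]]]}}

```text
time: 9.35
tcp_pos: [0.4725, 0.1368, 0.2017]
tcp_rot: [0.0, 0.58, 0.814, 0.0]
wrist_force: [-2.6, 3.5, 5.4]
finger_gap: 0.21
grasp_force: 83.2
```

```bash
python3 chk.py 4
```

```text
[0.47399095 0.13749053 0.20140227] [-4.000e-04  5.816e-01  8.134e-01  4.000e-04] [-2.71178578  3.3116001   6.06954396] [0.83179843 0.56782682 0.33308787] 0.21520331630791711 9.5
saddle by lever [ 0.55548503 -0.10096851] heading 108.86801374209017
jack scene [304.7 258.7] 0.89 [[0.5657, -0.0897, 0.0]]
jack side [290.2 312. ] 0.8 [[0.5616, -0.1037, 0.0]]
jack wrist [328.2 393.2] 0.58 [[0.5633, -0.0974, 0.0]]
    [ 0.562  -0.0957 -0.0038] [0.0057 0.0042 0.0041]
saddle scene [300.2 229.2] 0.53 [[0.5751, -0.0937, 0.158], [0.5776, -0.0933, 0.162], [0.5812, -0.0925, 0.168]]
lever_pivot scene [318.4 237.1] 0.9 [[0.5456, -0.0557, 0.08]]
lever_pivot wrist [332.6 409.7] 0.72 [[0.5517, -0.0544, 0.08]]
    [ 0.5495 -0.0538  0.0833] [0.0023 0.0023]
lever_grip scene [408.5 186.1] 0.79 [[0.4742, 0.1439, 0.221]]
lever_grip side [289.1 194. ] 0.69 [[0.4739, 0.1185, 0.221]]
lever_grip wrist [323.  298.1] 0.81 [[0.4737, 0.1372, 0.221]]
    [0.4705 0.1382 0.2145] [0.0064 0.0058 0.0054]
lift_pad scene [410.3 185.3] 0.49 [[0.4363, 0.1532, 0.174]]
lift_pad side [284.3 283.9] 0.88 [[0.5888, -0.1924, 0.174]]
    [ 0.3659  0.156  -0.0729] [0.0937 0.0937]
rail_far_end side [352.  290.3] 0.65 [[0.7396, -0.1755, 0.186]]
```

View pics/sc4.png

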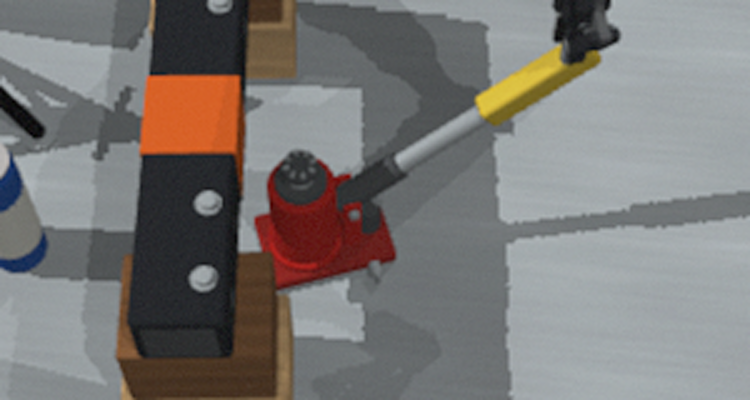

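The crop shows the saddle at about (299,165) and the lever towards (580,50). The saddle is near (0.567,-0.0965) with heading 111.5°. I'll trim the heading to about 103° and push along it.

Run:
```python
from arc import *
arc([.5668,-.0967],111.5,103.3,102,3)
h=np.radians(103.3)
for s in(.0,.01,.03,.05,.06,.065):
    S=np.array([.5655,-.0972])+s*np.array([-np.cos(h),-np.sin(h)])
    print(delta([*(S+.252*np.array([np.cos(h),np.sin(h)])),.202],np.radians(12)).round(3).tolist())
```

```text
[-0.001, -0.002, 0.051, 0.001, 0.041, -0.0]
[-0.001, -0.002, 0.102, -0.0, 0.081, -0.0]
[-0.001, -0.002, 0.153, -0.003, 0.121, -0.0]
[-0.001, -0.002, 0.153, -0.003, 0.116, -0.003]
[-0.001, -0.002, 0.153, -0.037, 0.113, -0.003]
[-0.001, -0.002, 0.153, -0.103, 0.107, -0.003]
[-0.001, -0.002, 0.153, -0.169, 0.1, -0.003]
[-0.001, -0.002, 0.153, -0.202, 0.097, -0.003]
[-0.001, -0.002, 0.153, -0.219, 0.095, -0.003]
```

Emit:
{"name": "jog_arm", "arguments": {"deltas": [[[0,0,0.051,0.001,0.041,0,0.1],[0,0,0.102,0,0.081,0,0.1],[0,0,0.153,-0.003,0.118,0,0.1],[0,0,0.153,-0.037,0.113,0,0.1],[0,0,0.153,-0.09,0.108,0,0.1],[0,0,0.153,-0.15,0.102,0,0.1],[0,0,0.153,-0.2,0.097,0,0.1],[0,0,0.153,-0.219,0.095,0,0.1],[0,0,0.153,-0.219,0.095,0,0.1]]]}}

```text
time: 11.3
tcp_pos: [0.523, 0.0857, 0.2017]
tcp_rot: [-0.001, 0.629, 0.777, 0.002]
wrist_force: [-1.0, 11.3, 7.9]
finger_gap: 0.213
grasp_force: 82.8
```

```bash
python3 chk.py 5
python3 - <<'E'
import cv2,numpy as np
a=cv2.imread('pics/sc5.png')[:,:500];b=cv2.imread('pics/side5.png')[200:330,230:380]
b=cv2.resize(b,(300,260),interpolation=2);c=np.zeros((400,300,3),np.uint8);c[:260]=b
cv2.imwrite('pics/m5.png',np.hstack([a,c]))
E
```

```text
[0.52299334 0.08582933 0.20167117] [-0.0009  0.6292  0.7772  0.0016] [-1.90580955  9.24243597  7.88459067] [2.08465368 0.1996779  0.0778836 ] 0.2116494961370988 11.45
saddle by lever [ 0.57544522 -0.16065127] heading 102.01352481358067
jack scene [278.2 257.2] 0.56 [[0.5684, -0.1579, 0.0]]
jack side [287.8 326.8] 0.94 [[0.5762, -0.1555, 0.0]]
jack wrist [321.7 393.1] 0.77 [[0.5752, -0.1586, 0.0]]
    [ 0.5742 -0.1568  0.0032] [0.0036 0.003  0.0009]
lever_pivot scene [294.9 240.5] 0.84 [[0.5611, -0.1117, 0.08]]
lever_pivot side [290.8 291. ] 0.7 [[0.5682, -0.1102, 0.08]]
lever_pivot wrist [324.7 413. ] 0.72 [[0.57, -0.1199, 0.08]]
    [ 0.5679 -0.1128  0.0858] [0.0036 0.0032 0.0014]
lever_grip scene [386.2 203.7] 0.72 [[0.5277, 0.0959, 0.221]]
lever_grip side [299.  201.9] 0.97 [[0.5159, 0.0865, 0.221]]
lever_grip wrist [323.4 295.9] 0.93 [[0.5228, 0.0866, 0.221]]
    [0.5209 0.0904 0.2194] [0.0073 0.0062 0.0045]
lift_pad side [282.3 284.6] 0.68 [[0.5856, -0.1961, 0.174]]
rail_far_end side [350.7 291.4] 0.94 [[0.738, -0.18, 0.186]]
rail_far_end wrist [325.3 411.5] 0.4 [[0.5474, -0.0198, 0.186]]
    [ 0.6403 -0.0901  0.0913] [0.0746 0.0746]
```

View pics/m5.png

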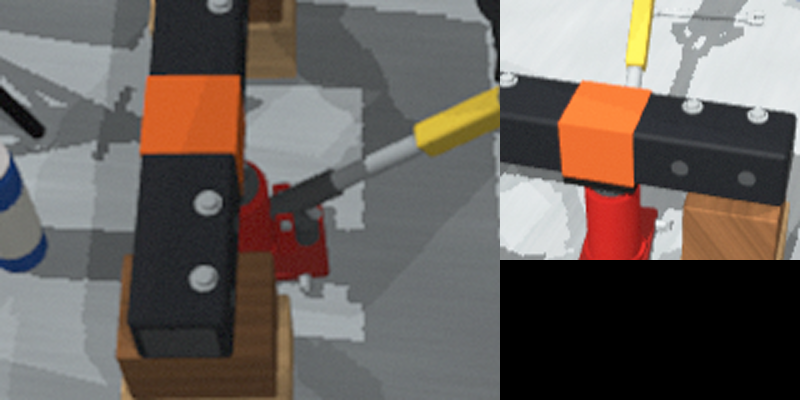

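```bash
cat > body.py <<'E'
from h import *
import sys
def body(yc):
    c=shot('side');h=cv2.cvtColor(c['img'],cv2.COLOR_BGR2HSV)
    m=cv2.inRange(h,(0,150,40),(5,255,255))|cv2.inRange(h,(174,150,40),(180,255,255));m[:,:255]=0;m[:,330:]=0
    for r in range(294,332,4):
        w=np.where(m[r])[0]
        if len(w)<5: continue
        o=[]
        for col in(w[0],(w[0]+w[-1])/2,w[-1]):
            p,d=ray(c,(col,r));q=p+d*(yc-p[1])/d[1];o+=[q[0].round(4),q[2].round(3)]
        print(r,w[0],w[-1],len(w),o)
if __name__=='__main__': body(float(sys.argv[1]))
E
python3 body.py -0.159
```

```text
294 273 299 5 [np.float64(0.5426), np.float64(0.103), np.float64(0.5768), np.float64(0.113), np.float64(0.61), np.float64(0.123)]
298 273 299 27 [np.float64(0.5418), np.float64(0.09), np.float64(0.5763), np.float64(0.1), np.float64(0.6098), np.float64(0.11)]
302 273 299 27 [np.float64(0.5411), np.float64(0.076), np.float64(0.5758), np.float64(0.087), np.float64(0.6096), np.float64(0.098)]
306 273 307 35 [np.float64(0.5404), np.float64(0.063), np.float64(0.5859), np.float64(0.077), np.float64(0.6298), np.float64(0.091)]
310 274 306 33 [np.float64(0.5424), np.float64(0.05), np.float64(0.5855), np.float64(0.064), np.float64(0.6272), np.float64(0.077)]
314 274 306 33 [np.float64(0.5417), np.float64(0.036), np.float64(0.5851), np.float64(0.051), np.float64(0.6271), np.float64(0.064)]
318 273 305 33 [np.float64(0.5381), np.float64(0.021), np.float64(0.582), np.float64(0.036), np.float64(0.6244), np.float64(0.05)]
322 272 304 33 [np.float64(0.5345), np.float64(0.006), np.float64(0.5789), np.float64(0.021), np.float64(0.6217), np.float64(0.036)]
326 271 304 34 [np.float64(0.5308), np.float64(-0.009), np.float64(0.5771), np.float64(0.007), np.float64(0.6215), np.float64(0.022)]
330 270 303 34 [np.float64(0.5271), np.float64(-0.025), np.float64(0.5738), np.float64(-0.009), np.float64(0.6187), np.float64(0.007)]
```

Run:
```python
from arc import *
arc([.5762,-.159],102.2,106,106,2)
h=np.radians(106)
for s in(.005,.015,.024,.0285):
    S=np.array([.5772,-.1587])+s*np.array([-np.cos(h),-np.sin(h)])
    print(delta([*(S+.2515*np.array([np.cos(h),np.sin(h)])),.202],np.radians(16)).round(3).tolist())
```

```text
[0.002, -0.004, -0.044, 0.004, -0.027, -0.0]
[0.002, -0.004, -0.088, 0.003, -0.055, -0.0]
[0.002, -0.004, -0.088, -0.015, -0.05, -0.001]
[0.002, -0.004, -0.088, -0.048, -0.048, -0.001]
[0.002, -0.004, -0.088, -0.078, -0.046, -0.001]
[0.002, -0.004, -0.088, -0.093, -0.045, -0.001]
```

Emit:
{"name": "jog_arm", "arguments": {"deltas": [[[0,0,-0.044,0.003,-0.027,0,0.1],[0,0,-0.088,0.003,-0.053,0,0.1],[0,0,-0.088,-0.015,-0.05,0,0.1],[0,0,-0.088,-0.045,-0.048,0,0.1],[0,0,-0.088,-0.075,-0.046,0,0.1],[0,0,-0.088,-0.093,-0.045,0,0.1],[0,0,-0.088,-0.093,-0.045,0,0.1]]]}}

```text
time: 13.1
tcp_pos: [0.5152, 0.0561, 0.2017]
tcp_rot: [-0.002, 0.602, 0.799, 0.002]
wrist_force: [-3.9, 13.3, 10.8]
finger_gap: 0.214
grasp_force: 82.6
```

```bash
python3 chk.py 6|grep -v far_end; python3 body.py -0.186|head -5
python3 - <<'E'
import cv2
b=cv2.imread('pics/side6.png')[230:350,230:390];cv2.imwrite('pics/m6.png',cv2.resize(b,(800,600),interpolation=2))
E
```

```text
[0.51520678 0.05615896 0.20167733] [-0.0014  0.6018  0.7986  0.0018] [-3.04259585 11.36246374 10.33213866] [2.67961266 0.67005819 0.11705403] 0.21754270726482622 13.25
saddle by lever [ 0.58464814 -0.18608434] heading 105.99545830770892
jack scene [270.3 261.3] 0.68 [[0.5823, -0.1762, 0.0]]
jack side [287.  337.7] 0.57 [[0.5885, -0.1903, 0.0]]
jack wrist [319.7 395.9] 0.85 [[0.583, -0.1893, 0.0]]
    [ 0.5835 -0.1835 -0.0017] [0.0073 0.0052 0.0056]
saddle side [284.1 285.8] 0.59 [[0.583, -0.1813, 0.158], [0.585, -0.1856, 0.162], [0.588, -0.1921, 0.168]]
lever_pivot scene [283.5 240.7] 0.72 [[0.5645, -0.1393, 0.08]]
lever_pivot side [288.  299.3] 0.6 [[0.5734, -0.1411, 0.08]]
lever_pivot wrist [321.6 414.6] 0.58 [[0.5737, -0.1489, 0.08]]
    [ 0.5715 -0.1415  0.0849] [0.0048 0.0044 0.0022]
lever_grip scene [373.3 199.1] 0.87 [[0.5181, 0.0666, 0.221]]
lever_grip side [292.7 209.5] 0.58 [[0.5151, 0.043, 0.221]]
lever_grip wrist [323.3 296.3] 0.63 [[0.515, 0.0567, 0.221]]
    [0.5128 0.0594 0.2146] [0.0074 0.005  0.0058]
lift_pad scene [267.5 314. ] 0.44 [[0.7972, -0.1332, 0.174]]
lift_pad side [284.6 286.2] 0.8 [[0.5925, -0.1995, 0.174]]
    [ 0.6641 -0.1563  0.1022] [0.0963 0.0963]
298 272 298 5 [np.float64(0.5528), np.float64(0.116), np.float64(0.586), np.float64(0.126), np.float64(0.6183), np.float64(0.136)]
302 271 298 9 [np.float64(0.5494), np.float64(0.102), np.float64(0.5843), np.float64(0.113), np.float64(0.6181), np.float64(0.123)]
306 272 298 27 [np.float64(0.5513), np.float64(0.09), np.float64(0.5851), np.float64(0.101), np.float64(0.6179), np.float64(0.111)]
310 272 299 28 [np.float64(0.5506), np.float64(0.077), np.float64(0.5859), np.float64(0.088), np.float64(0.6201), np.float64(0.099)]
314 272 305 34 [np.float64(0.5498), np.float64(0.063), np.float64(0.5932), np.float64(0.078), np.float64(0.6349), np.float64(0.091)]
```

View pics/m6.png

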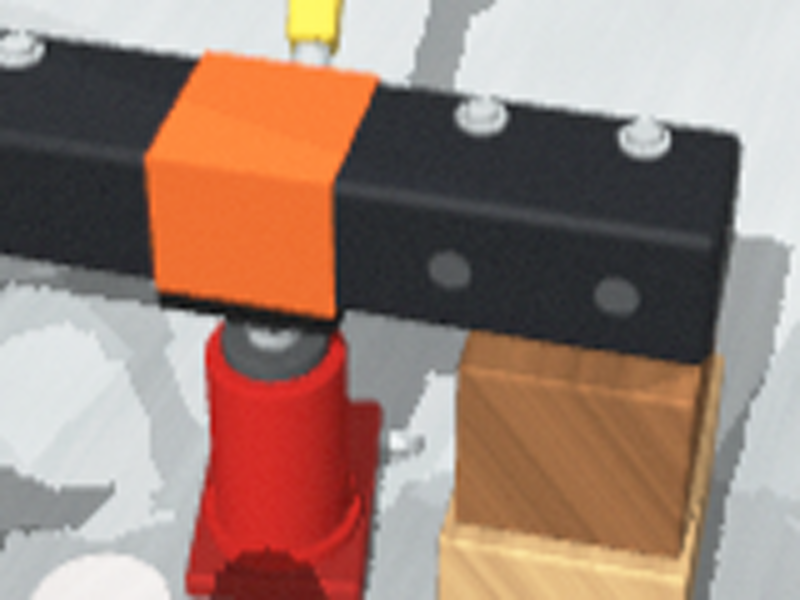

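The side crop shows the body centred under the orange band, and the saddle disc (275,345) meets the middle of the pad's width. Body x is 0.5855 and the lever gives y = -0.186. Now the first pump stroke, on a lighter grip and following the lever's arc.

Emit:
{"name": "jog_arm", "arguments": {"deltas": [[[0,0,0,0,0,0,0.1],[0,0,0,0.029,0,0.046,0.1],[0,0,0,0.055,0,0.093,0.1],[0,0,0,0.078,0,0.142,0.1],[0,0,0,0.098,0,0.193,0.1],[0,0,0,0.114,0,0.244,0.1]]], "newtons": 28}}

```text
time: 14.8
tcp_pos: [0.5053, 0.0906, 0.128]
tcp_rot: [-0.002, 0.601, 0.799, 0.003]
wrist_force: [-5.1, 16.1, 11.1]
finger_gap: 0.217
grasp_force: 87.5
```

```bash
python3 body.py -0.186|head -4;python3 -c "
from h import *
s=manip.read_state();print(s['tcp_pos'],s['wrist_force'],s['torque'],s['time'],s['finger_gap'])"
```

```text
302 271 298 7 [np.float64(0.5494), np.float64(0.102), np.float64(0.5843), np.float64(0.113), np.float64(0.6181), np.float64(0.123)]
306 271 298 16 [np.float64(0.5487), np.float64(0.089), np.float64(0.5838), np.float64(0.1), np.float64(0.6179), np.float64(0.111)]
310 271 298 28 [np.float64(0.5479), np.float64(0.076), np.float64(0.5833), np.float64(0.087), np.float64(0.6176), np.float64(0.098)]
314 272 305 34 [np.float64(0.5498), np.float64(0.063), np.float64(0.5932), np.float64(0.078), np.float64(0.6349), np.float64(0.091)]
[0.50396498 0.09091172 0.12514669] [-3.30945461 15.76871907  7.22403533] [3.32021398 0.52977435 0.07985275] 14.85 0.2107694865933369
```

Emit:
{"name": "jog_arm", "arguments": {"deltas": [[[0,0,0,0,0,0,0.27],[0,0,0,0,0,0,0.27],[0,0,0,0.003,0,0,0.27]]], "newtons": 28}}

```text
time: 15.15
tcp_pos: [0.5048, 0.0887, 0.1275]
tcp_rot: [-0.001, 0.602, 0.798, 0.0]
wrist_force: [-3.7, 3.4, 3.8]
finger_gap: 0.27
grasp_force: 35.8
```

```bash
python3 chk.py 7|grep -v far_end; python3 body.py -0.186|head -5
python3 - <<'E'
import cv2
b=cv2.imread('pics/side7.png')[230:350,230:390];cv2.imwrite('pics/m7.png',cv2.resize(b,(800,600),interpolation=2))
E
```

```text
[0.50482515 0.08868671 0.12752699] [-1.400e-03  6.022e-01  7.984e-01  1.000e-04] [-3.55484596  5.41270979  5.42690256] [1.11192895 0.81809113 0.01049875] 0.26951676739581504 15.3
saddle by lever [ 0.57407547 -0.15361113] heading 105.95028482896878
jack scene [265.2 262.7] 0.78 [[0.5876, -0.1885, 0.0]]
jack side [285.8 339. ] 0.79 [[0.5874, -0.1953, 0.0]]
    [ 0.5846 -0.1897 -0.0064] [0.0003 0.0003]
saddle side [286.6 334.7] 0.66 [[0.6462, -0.3181, 0.158], [0.6477, -0.3215, 0.162], [0.6501, -0.3267, 0.168]]
lever_pivot scene [276.8 241.1] 0.65 [[0.5673, -0.1555, 0.08]]
lever_pivot side [287.2 302.7] 0.69 [[0.5763, -0.1531, 0.08]]
    [ 0.5739 -0.1549  0.0839] [0.0038 0.0038]
lever_grip scene [380.5 216.5] 0.65 [[0.5629, 0.085, 0.221]]
lever_grip side [294.  227.4] 0.57 [[0.5507, -0.0365, 0.221]]
lever_grip wrist [319.3 310.2] 0.76 [[0.4945, 0.1193, 0.221]]
    [0.5051 0.0832 0.1397] [0.007  0.0041 0.0048]
lift_pad side [283.7 283.8] 0.63 [[0.5874, -0.1925, 0.174]]
302 271 298 8 [np.float64(0.5494), np.float64(0.102), np.float64(0.5843), np.float64(0.113), np.float64(0.6181), np.float64(0.123)]
306 271 298 16 [np.float64(0.5487), np.float64(0.089), np.float64(0.5838), np.float64(0.1), np.float64(0.6179), np.float64(0.111)]
310 271 298 28 [np.float64(0.5479), np.float64(0.076), np.float64(0.5833), np.float64(0.087), np.float64(0.6176), np.float64(0.098)]
314 272 305 34 [np.float64(0.5498), np.float64(0.063), np.float64(0.5932), np.float64(0.078), np.float64(0.6349), np.float64(0.091)]
318 272 304 33 [np.float64(0.5491), np.float64(0.05), np.float64(0.5915), np.float64(0.064), np.float64(0.6323), np.float64(0.078)]
```

View pics/m7.png

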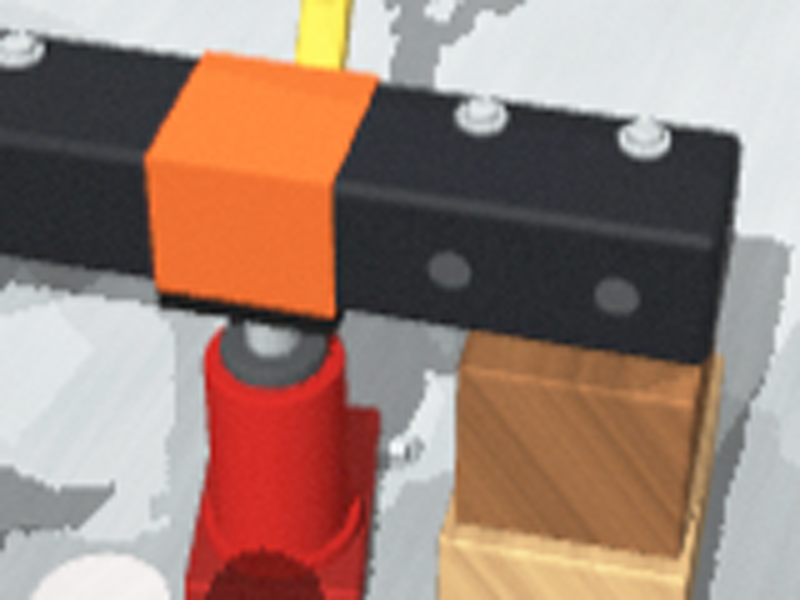

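```bash
cat > reg.py <<'E'
import cv2,numpy as np,sys
from h import *
def sh(a,b,x0,y0,x1,y1):
    A=cv2.imread(a);B=cv2.imread(b);k=8
    t=cv2.resize(A[y0:y1,x0:x1],None,fx=k,fy=k,interpolation=2);s=cv2.resize(B[y0-8:y1+8,x0-8:x1+8],None,fx=k,fy=k,interpolation=2)
    _,v,_,l=cv2.minMaxLoc(cv2.matchTemplate(s,t,cv2.TM_CCOEFF_NORMED));return l[0]/k-8,l[1]/k-8,round(v,3)
if __name__=='__main__':
    a,b=sys.argv[1:3]
    print('bolt',sh(f'pics/side{a}.png',f'pics/side{b}.png',303,309,318,324),'foot',sh(f'pics/side{a}.png',f'pics/side{b}.png',265,326,310,345))
    print('rail end',sh(f'pics/side{a}.png',f'pics/side{b}.png',350,250,385,306),'band',sh(f'pics/side{a}.png',f'pics/side{b}.png',255,236,312,298))
    v=manip.camera('side')
    p=np.array([.63,-.15,.05])
    def pr(p):
        q=v['view']@np.r_[p,1];return np.array([v['K'][0,0]*q[0]/-q[2]+v['K'][0,2],v['K'][1,1]*-q[1]/-q[2]+v['K'][1,2]])
    for d in np.eye(3)*.01: print('per 10mm',pr(p+d)-pr(p))
E
python3 reg.py 6 7; python3 reg.py 5 6
```

```text
bolt (-0.125, 1.0, 0.984) foot (0.0, 0.25, 0.995)
rail end (0.0, 0.0, 0.999) band (0.0, 0.0, 0.974)
per 10mm [3.85478482 0.98456874]
per 10mm [ 1.41213645 -2.69899289]
per 10mm [-0.01256431 -2.99022024]
bolt (-1.125, 6.25, 0.961) foot (-0.375, 8.0, 0.889)
rail end (0.0, 0.0, 1.0) band (0.0, 0.0, 0.978)
per 10mm [3.85478482 0.98456874]
per 10mm [ 1.41213645 -2.69899289]
per 10mm [-0.01256431 -2.99022024]
```

Emit:
{"name": "jog_arm", "arguments": {"deltas": [[[0,0,0,0.012,0,0,0.24],[0,0,0,0.023,0,0,0.24],[0,0,0,0.023,0,0,0.24]]], "newtons": 45}}

```text
time: 16.65
tcp_pos: [0.5042, 0.0922, 0.1274]
tcp_rot: [0.001, 0.603, 0.798, -0.002]
wrist_force: [2.4, -9.9, -0.3]
finger_gap: 0.266
grasp_force: 44.3
```

```bash
python3 chk.py 8|head -8; python3 reg.py 7 8|head -2;python3 reg.py 6 8|head -2; python3 body.py -.186|head -4
```

```text
[0.50423857 0.09215005 0.12740914] [ 0.0013  0.6029  0.7978 -0.0017] [ 2.60507441 -9.08689011  0.22999584] [-2.07730738 -0.57414616 -0.02660435] 0.2597957463444029 16.8
saddle by lever [ 0.57304421 -0.15027456] heading 105.8451525479335
jack scene [267.7 260.6] 0.61 [[0.581, -0.1831, 0.0]]
jack side [283.1 337. ] 0.96 [[0.5786, -0.1914, 0.0]]
    [ 0.5759 -0.1846 -0.0084] [0.0006 0.0006]
saddle side [282.7 280.9] 0.45 [[0.5732, -0.1664, 0.158], [0.5753, -0.1708, 0.162], [0.5783, -0.1774, 0.168]]
lever_pivot scene [281.8 242.1] 0.64 [[0.5689, -0.1429, 0.08]]
lever_pivot side [286.1 299.9] 0.95 [[0.5699, -0.1447, 0.08]]
bolt (0.0, -1.0, 0.984) foot (0.0, -0.375, 0.994)
rail end (0.0, 0.0, 1.0) band (0.0, 0.0, 0.999)
bolt (-0.125, 0.125, 0.99) foot (0.0, 0.0, 0.996)
rail end (0.0, 0.0, 0.999) band (0.0, 0.0, 0.975)
302 271 298 9 [np.float64(0.5494), np.float64(0.102), np.float64(0.5843), np.float64(0.113), np.float64(0.6181), np.float64(0.123)]
306 271 298 24 [np.float64(0.5487), np.float64(0.089), np.float64(0.5838), np.float64(0.1), np.float64(0.6179), np.float64(0.111)]
310 272 298 27 [np.float64(0.5506), np.float64(0.077), np.float64(0.5846), np.float64(0.088), np.float64(0.6176), np.float64(0.098)]
314 272 305 34 [np.float64(0.5498), np.float64(0.063), np.float64(0.5932), np.float64(0.078), np.float64(0.6349), np.float64(0.091)]
```

Emit:
{"name": "jog_arm", "arguments": {"deltas": [[[0,0,0,-0.008,0,0,0.27],[0,0,0,0.008,0,0.053,0.27],[0,0,0,0.018,0,0.106,0.27],[0,0,0,0.024,0,0.16,0.27],[0,0,0,0.026,0,0.214,0.27],[0,0,0,0.026,0,0.224,0.27]]], "newtons": 28}}

```text
time: 18.45
tcp_pos: [0.501, 0.1034, 0.0594]
tcp_rot: [-0.001, 0.602, 0.799, 0.001]
wrist_force: [-1.4, 7.0, 7.7]
finger_gap: 0.27
grasp_force: 41.8
```

```bash
python3 chk.py 9|grep -v grip; python3 reg.py 8 9|head -2; python3 body.py -.186|head -4
```

```text
[0.50113016 0.10317505 0.06061412] [-0.001   0.6017  0.7987  0.0008] [-2.40917365  7.4507973   7.32613025] [ 1.26800061  0.47409176 -0.01382208] 0.26972795597992955 18.6
saddle by lever [ 0.57064199 -0.1390482 ] heading 106.0121161788562
jack scene [266.9 259.8] 0.91 [[0.5789, -0.1855, 0.0]]
jack side [286.5 333.4] 0.78 [[0.5818, -0.1775, -0.0]]
    [ 0.5841 -0.1841  0.0081] [0.0009 0.0009]
saddle scene [189.1 258.8] 0.48 [[0.6777, -0.3311, 0.158], [0.6798, -0.3297, 0.162], [0.6828, -0.3277, 0.168]]
saddle side [282.5 280.2] 0.57 [[0.5718, -0.1642, 0.158], [0.5739, -0.1686, 0.162], [0.5769, -0.1753, 0.168]]
    [ 0.678  -0.303   0.2621] [0.0473 0.0473]
lever_pivot scene [281.1 240.5] 0.93 [[0.5646, -0.1453, 0.08]]
lever_pivot side [289.6 298.4] 0.59 [[0.5759, -0.1368, 0.08]]
    [ 0.5752 -0.1439  0.0896] [0.0045 0.0045]
    [0.5006 0.098  0.0807] [0.006  0.0042 0.004 ]
lift_pad side [283.  281.6] 0.98 [[0.583, -0.186, 0.174]]
rail_far_end side [350.1 286.7] 0.83 [[0.7325, -0.1655, 0.186]]
bolt (0.0, 0.0, 0.995) foot (0.0, 0.0, 0.999)
rail end (-0.125, -1.625, 0.996) band (-0.25, -0.875, 0.969)
298 272 298 5 [np.float64(0.5528), np.float64(0.116), np.float64(0.586), np.float64(0.126), np.float64(0.6183), np.float64(0.136)]
302 271 298 9 [np.float64(0.5494), np.float64(0.102), np.float64(0.5843), np.float64(0.113), np.float64(0.6181), np.float64(0.123)]
306 271 298 22 [np.float64(0.5487), np.float64(0.089), np.float64(0.5838), np.float64(0.1), np.float64(0.6179), np.float64(0.111)]
310 272 298 27 [np.float64(0.5506), np.float64(0.077), np.float64(0.5846), np.float64(0.088), np.float64(0.6176), np.float64(0.098)]
```

Emit:
{"name": "jog_arm", "arguments": {"deltas": [[[0,0,0,0,0,0.02,0.27],[0,0,0,0,0,0.035,0.27],[0,0,0,0,0,0.045,0.27],[0,0,0,0,0,0.045,0.27]]]}}

```text
time: 20.0
tcp_pos: [0.5013, 0.1032, 0.0472]
tcp_rot: [-0.001, 0.602, 0.799, 0.001]
wrist_force: [-1.6, 7.4, 7.1]
finger_gap: 0.268
grasp_force: 44.8
```

```bash
python3 chk.py 10|head -1; python3 reg.py 8 10|head -2
```

```text
[0.50132886 0.10317264 0.04748594] [-0.0008  0.6017  0.7987  0.0009] [-2.41582068  6.96634524  8.45247082] [1.23651978 0.45270636 0.04726231] 0.2749183381193738 20.15
bolt (0.0, 0.0, 0.995) foot (0.0, 0.0, 0.999)
rail end (0.0, -2.25, 0.995) band (-0.375, -1.25, 0.95)
```

Emit:
{"name": "jog_arm", "arguments": {"deltas": [[[0,0,0,0.003,0,-0.054,0.27],[0,0,0,0.001,0,-0.108,0.27],[0,0,0,-0.005,0,-0.162,0.27],[0,0,0,-0.014,0,-0.215,0.27],[0,0,0,-0.027,0,-0.268,0.27],[0,0,0,-0.044,0,-0.32,0.27]]]}}

```text
time: 21.7
tcp_pos: [0.5059, 0.0849, 0.1428]
tcp_rot: [0.002, 0.603, 0.798, -0.003]
wrist_force: [5.8, -21.6, -9.1]
finger_gap: 0.273
grasp_force: 33.3
```

```bash
python3 chk.py 11|head -1; python3 reg.py 10 11|head -2
```

```text
[0.50646054 0.08529989 0.14319711] [ 0.0026  0.6032  0.7976 -0.0022] [  5.79051605 -15.74713419  -7.28298644] [-3.37234106 -1.29316556  0.0235251 ] 0.2700222486835156 21.85
bolt (0.0, -0.625, 0.984) foot (0.125, -0.25, 0.994)
rail end (0.125, 0.375, 0.995) band (0.5, 0.25, 0.955)
```

Emit:
{"name": "jog_arm", "arguments": {"deltas": [[[0,0,0,-0.01,0,-0.01,0.6],[0,0,0,-0.03,0,-0.06,0.6],[0,0,0,-0.055,0,-0.11,0.6],[0,0,0,-0.08,0,-0.16,0.6],[0,0,0,-0.095,0,-0.193,0.6],[0,0,0,-0.095,0,-0.193,0.6]]]}}

```text
time: 23.4
tcp_pos: [0.5137, 0.0612, 0.2031]
tcp_rot: [0.001, 0.602, 0.799, 0.001]
wrist_force: [-0.4, -0.2, 0.5]
finger_gap: 0.6
grasp_force: 0.0
```

```bash
python3 chk.py 12; python3 reg.py 10 12|head -2; python3 reg.py 8 12|head -2;python3 body.py -.184|head -4
```

```text
[0.51237354 0.06202997 0.20067101] [-4.000e-04  6.015e-01  7.989e-01 -1.000e-04] [-0.65149716  0.0182156   0.61100921] [-0.04120561  0.02662814 -0.01716024] 0.599330178346067 23.55
saddle by lever [ 0.58205546 -0.18014436] heading 106.0523559830389
jack scene [269.4 260.1] 0.96 [[0.5791, -0.179, 0.0]]
jack side [283.6 334.9] 0.64 [[0.577, -0.1846, 0.0]]
jack wrist [320.1 396.9] 0.62 [[0.5819, -0.1864, 0.0]]
    [ 0.5792 -0.1826  0.0011] [0.0037 0.0032 0.003 ]
saddle side [158.8 432.4] 0.61 [[0.5358, -0.5816, 0.158], [0.538, -0.5835, 0.162], [0.5414, -0.5862, 0.168]]
lever_pivot scene [281.1 242.6] 0.72 [[0.5704, -0.1444, 0.08]]
lever_pivot side [287.9 301.5] 0.89 [[0.5762, -0.1486, 0.08]]
lever_pivot wrist [322.4 413.1] 0.84 [[0.5717, -0.1414, 0.08]]
    [ 0.5722 -0.1444  0.0773] [0.0029 0.0026 0.0005]
lever_grip scene [373.6 198.8] 0.72 [[0.5173, 0.0672, 0.221]]
lever_grip side [289.9 210.6] 0.93 [[0.5104, 0.0353, 0.221]]
lever_grip wrist [320.  307.8] 0.93 [[0.5126, 0.0563, 0.221]]
    [0.5087 0.0582 0.2116] [0.0095 0.008  0.0077]
lift_pad side [284.8 284.8] 0.65 [[0.591, -0.1949, 0.174]]
rail_far_end side [350.7 284.7] 0.97 [[0.7319, -0.1585, 0.186]]
bolt (0.0, -0.625, 0.985) foot (0.125, -0.125, 0.995)
rail end (0.125, 0.375, 0.995) band (0.625, 0.25, 0.955)
bolt (0.125, -0.625, 0.982) foot (0.125, -0.25, 0.995)
rail end (0.0, -1.875, 0.997) band (0.125, -1.125, 0.973)
298 272 298 5 [np.float64(0.5518), np.float64(0.114), np.float64(0.5851), np.float64(0.124), np.float64(0.6175), np.float64(0.134)]
302 271 298 10 [np.float64(0.5484), np.float64(0.1), np.float64(0.5834), np.float64(0.111), np.float64(0.6173), np.float64(0.122)]
306 272 298 27 [np.float64(0.5503), np.float64(0.088), np.float64(0.5842), np.float64(0.099), np.float64(0.617), np.float64(0.109)]
310 272 302 31 [np.float64(0.5496), np.float64(0.075), np.float64(0.5889), np.float64(0.087), np.float64(0.6268), np.float64(0.1)]
```

View pics/wrist12.png

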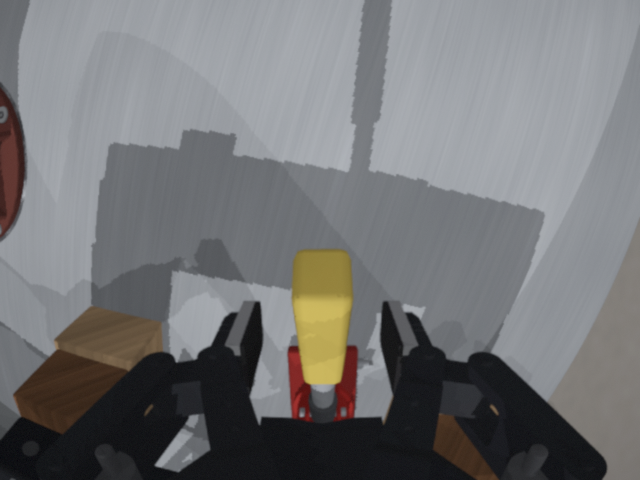

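The wrist view shows the grip centred between the opened fingers at (321,310). The rail is still up about 5 mm on the settled ram, and the jack has stayed in place. I'll regrip lightly and make the second stroke.

Emit:
{"name": "jog_arm", "arguments": {"deltas": [[[0,0,0,-0.012,0,0,0.5],[0,0,0,-0.012,0,0,0.35],[0,0,0,-0.012,0,0,0.27],[0,0,0,-0.012,0,0,0.27],[0,0,0,0.018,0,0.046,0.27],[0,0,0,0.046,0,0.093,0.27],[0,0,0,0.071,0,0.142,0.27],[0,0,0,0.092,0,0.193,0.27],[0,0,0,0.109,0,0.244,0.27]]], "newtons": 28}}

```text
time: 25.5
tcp_pos: [0.5036, 0.0947, 0.1288]
tcp_rot: [-0.0, 0.601, 0.799, 0.001]
wrist_force: [-2.4, 2.8, 8.2]
finger_gap: 0.278
grasp_force: 31.7
```

```bash
python3 chk.py 13|head -1; python3 reg.py 12 13|head -2; python3 reg.py 8 13|head -2
```

```text
[0.50314605 0.09451107 0.12810012] [-6.000e-04  6.010e-01  7.993e-01  7.000e-04] [-3.94061745  5.05538184  8.63559859] [ 0.89101788  0.75437445 -0.02703378] 0.2801022986776389 25.65
bolt (0.0, 0.0, 0.994) foot (0.0, 0.0, 0.999)
rail end (-0.125, -3.0, 0.991) band (-0.625, -1.875, 0.964)
bolt (0.0, -0.625, 0.986) foot (0.125, -0.125, 0.995)
rail end (0.0, -5.0, 0.99) band (-0.25, -3.125, 0.979)
```

Emit:
{"name": "jog_arm", "arguments": {"deltas": [[[0,0,0,0.014,0,0.053,0.27],[0,0,0,0.025,0,0.106,0.27],[0,0,0,0.031,0,0.16,0.27],[0,0,0,0.034,0,0.2,0.27],[0,0,0,0.034,0,0.23,0.27],[0,0,0,0.034,0,0.25,0.27],[0,0,0,0.034,0,0.25,0.27]]]}}

```text
time: 27.35
tcp_pos: [0.5012, 0.105, 0.0534]
tcp_rot: [-0.001, 0.601, 0.799, 0.002]
wrist_force: [-0.7, 10.2, 7.8]
finger_gap: 0.28
grasp_force: 44.4
```

```bash
python3 chk.py 14|grep -v grip; python3 reg.py 12 14|head -2; python3 reg.py 8 14|head -2
python3 - <<'E'
from h import *
v=manip.camera('side')
def pr(p):
    q=v['view']@np.r_[p,1];return np.array([v['K'][0,0]*q[0]/-q[2]+v['K'][0,2],v['K'][1,1]*-q[1]/-q[2]+v['K'][1,2]])
p=np.array([.78,-.18,.21]);print(pr(p),pr(p+[0,0,.01])-pr(p))
E
```

```text
[0.50118835 0.1049259  0.05407574] [-4.000e-04  6.008e-01  7.994e-01  1.800e-03] [-2.15018999  9.38491433  8.24912881] [1.77220712 0.25920491 0.14911251] 0.27824691957251746 27.5
saddle by lever [ 0.57126828 -0.13713284] heading 106.14658633975826
jack scene [270.7 263.9] 0.62 [[0.5896, -0.174, 0.0]]
jack side [284.3 334.5] 0.81 [[0.5781, -0.1828, 0.0]]
    [ 0.5788 -0.1757 -0.0108] [0.0047 0.0047]
lever_pivot scene [284.  241.5] 0.59 [[0.5666, -0.1378, 0.08]]
lever_pivot side [288.7 298. ] 0.95 [[0.5732, -0.1361, 0.08]]
    [ 0.5715 -0.1374  0.0829] [0.0028 0.0028]
    [0.4996 0.1016 0.0751] [0.0078 0.0053 0.0057]
lift_pad side [281.3 277.6] 0.61 [[0.5738, -0.1743, 0.174]]
rail_far_end side [349.7 279. ] 0.56 [[0.7245, -0.1404, 0.186]]
bolt (0.0, 0.0, 0.998) foot (0.0, 0.0, 0.998)
rail end (-0.375, -8.0, 0.968) band (-1.625, -5.0, 0.91)
bolt (0.0, -0.5, 0.982) foot (0.125, -0.25, 0.994)
rail end (-0.25, -8.0, 0.9) band (-1.375, -6.125, 0.906)
[370.73932843 287.21197192] [ 0.38379788 -3.68870389]
```

Emit:
{"name": "jog_arm", "arguments": {"deltas": [[[0,0,0,0,0,0.015,0.27],[0,0,0,0,0,0.025,0.27],[0,0,0,0,0,0.03,0.27],[0,0,0,0,0,0.03,0.27]]]}}

```text
time: 28.95
tcp_pos: [0.5012, 0.1048, 0.045]
tcp_rot: [-0.0, 0.601, 0.799, 0.002]
wrist_force: [-2.3, 9.4, 8.7]
finger_gap: 0.28
grasp_force: 45.7
```

```bash
sed -i 's/y0-8:y1+8,x0-8:x1+8/y0-20:y1+20,x0-20:x1+20/;s/l\[0\]\/k-8,l\[1\]\/k-8/l[0]\/k-20,l[1]\/k-20/' reg.py; python3 chk.py 15|grep -v grip|head -6; python3 reg.py 8 15|head -2; python3 reg.py 14 15|head -2
```

```text
[0.50120467 0.10477763 0.04509053] [-4.000e-04  6.009e-01  7.993e-01  1.700e-03] [-1.78092068  9.83825256  6.97986196] [1.68489463 0.3323815  0.02965965] 0.27802802209150346 29.1
saddle by lever [ 0.57119929 -0.13730584] heading 106.12639314112103
jack scene [267.  261.2] 0.64 [[0.5829, -0.1847, 0.0]]
jack side [284.2 336.7] 0.96 [[0.5807, -0.1896, 0.0]]
    [ 0.5794 -0.1855 -0.0051] [0.0007 0.0007]
saddle side [284.  277.6] 0.54 [[0.5714, -0.1543, 0.158], [0.5734, -0.1588, 0.162], [0.5765, -0.1655, 0.168]]
bolt (0.125, -0.5, 0.982) foot (0.125, -0.25, 0.994)
rail end (-0.375, -10.75, 0.967) band (-1.625, -6.5, 0.891)
bolt (0.0, 0.0, 0.999) foot (0.0, 0.0, 0.999)
rail end (0.0, -0.5, 0.998) band (0.0, -0.25, 0.995)
```

Emit:
{"name": "jog_arm", "arguments": {"deltas": [[[0,0,0,0,0,0.007,0.27],[0,0,0,0,0,0.013,0.27],[0,0,0,0,0,0.013,0.27]]]}}

```text
time: 30.4
tcp_pos: [0.5012, 0.1048, 0.0411]
tcp_rot: [-0.0, 0.601, 0.799, 0.002]
wrist_force: [-1.9, 9.3, 8.6]
finger_gap: 0.281
grasp_force: 45.9
```

```bash
python3 chk.py 16|head -1; python3 reg.py 15 16|head -2
```

```text
[0.50119543 0.10479118 0.04118935] [-4.000e-04  6.009e-01  7.993e-01  1.700e-03] [-2.32955072  8.82973081  8.05175869] [1.68177067 0.28183786 0.06968181] 0.27939253206145487 30.55
bolt (0.0, 0.0, 0.999) foot (0.0, 0.0, 0.999)
rail end (0.0, -0.125, 0.999) band (0.0, -0.125, 0.998)
```

Emit:
{"name": "jog_arm", "arguments": {"deltas": [[[0,0,0,0,0,0.007,0.27],[0,0,0,0,0,0.013,0.27],[0,0,0,0,0,0.013,0.27]]]}}

```text
time: 31.8
tcp_pos: [0.5013, 0.1048, 0.0379]
tcp_rot: [-0.0, 0.601, 0.799, 0.002]
wrist_force: [-4.7, 9.1, 14.3]
finger_gap: 0.28
grasp_force: 46.9
```

```bash
python3 chk.py 17|head -1; python3 reg.py 16 17|head -2
```

```text
[0.50130144 0.10477452 0.03801481] [-2.000e-04  6.009e-01  7.993e-01  1.800e-03] [-4.9180137   9.69474871 13.78374681] [ 1.58367957  0.8718359  -0.01445303] 0.279443344449938 31.95
bolt (0.0, 0.0, 0.999) foot (0.0, 0.0, 0.999)
rail end (0.0, -0.125, 0.998) band (0.0, -0.125, 0.998)
```

Emit:
{"name": "jog_arm", "arguments": {"deltas": [[[0,0,0,0,0,0.002,0.27],[0,0,0,0,0,0.002,0.27],[0,0,0,0,0,0.002,0.27]]]}}

```text
time: 33.2
tcp_pos: [0.5014, 0.1048, 0.0377]
tcp_rot: [-0.0, 0.601, 0.799, 0.002]
wrist_force: [-6.1, 10.1, 16.2]
finger_gap: 0.275
grasp_force: 47.1
```

```bash
python3 chk.py 18|grep -v grip; python3 reg.py 17 18|head -2; python3 reg.py 8 18|head -2
python3 - <<'E'
import cv2,numpy as np
b=cv2.resize(cv2.imread('pics/side18.png')[160:350,200:400],(600,570),interpolation=2);cv2.imwrite('pics/m18.png',b)
E
```

```text
[0.50133458 0.10480445 0.03764961] [-2.000e-04  6.009e-01  7.993e-01  1.800e-03] [-5.45407294  9.39832351 16.25866173] [ 1.67521484e+00  1.11263441e+00 -1.51555131e-03] 0.27586335709021015 33.35
saddle by lever [ 0.57136243 -0.13726916] heading 106.13427199652662
jack scene [264. 260.] 0.84 [[0.5802, -0.1928, 0.0]]
jack side [285.4 335.3] 0.56 [[0.5817, -0.1843, -0.0]]
    [ 0.5848 -0.1913  0.0083] [0.0002 0.0002]
saddle side [282.4 275.6] 0.65 [[0.565, -0.1488, 0.158], [0.5671, -0.1533, 0.162], [0.5702, -0.1601, 0.168]]
lever_pivot scene [282.  239.4] 0.97 [[0.5612, -0.1435, 0.08]]
lever_pivot side [288.4 298.4] 0.7 [[0.5731, -0.1378, 0.08]]
    [ 0.5712 -0.1425  0.0874] [0.0049 0.0049]
    [0.4839 0.0747 0.0005] [0.0364 0.033  0.0297]
lift_pad side [284.3 279.5] 0.72 [[0.5828, -0.1782, 0.174]]
rail_far_end side [350.7 277.6] 0.65 [[0.7252, -0.1349, 0.186]]
bolt (0.0, 0.0, 1.0) foot (0.0, 0.0, 0.999)
rail end (0.0, 0.0, 0.999) band (0.0, 0.0, 0.999)
bolt (0.0, -0.5, 0.982) foot (0.125, -0.25, 0.994)
rail end (-0.5, -11.25, 0.966) band (-1.75, -6.625, 0.867)
```

View pics/m18.png

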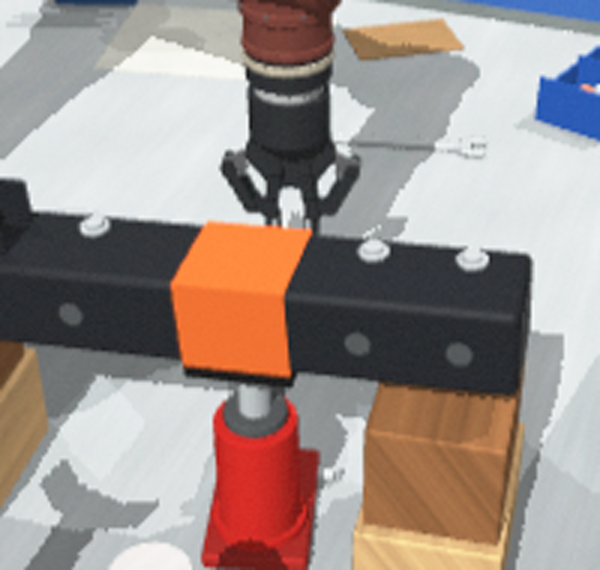

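The rail stands clear of the far block by about 27 mm. The ram is central under the orange band, and the lever is at its stop: the force rises and the rail no longer moves.

```bash
python3 -c "
from bench import manip
print(manip.hand_in())"
```

```text
the job is handed in; nothing more can be done
None
```

I handed the job in with the jack's saddle within an estimated 2–5 mm of the lift pad's centre, the rail about 27 mm clear of the far block by my camera estimate, and the lever held down at its stop.

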